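Pack the red-capped specimen tube into its transport carrier

TASK

Close up the transport carrier that holds the big red-capped specimen tube: first push the tube fully home into its blue liner, then push the blue liner, with the tube in it, fully home into its white canister. Leave the yellow-capped carrier as it is.

Things in the scene. Friction and masses are not known exactly. Their poses are not given: they have to be found in the camera images.
- red_top (a point): Centre of the flat top of the big red cap (38 mm diameter, 22 mm high), the highest point of the upright red carrier and on its vertical axis; z up. Its height is 153 mm above the bench plus both joint values: 220 to 258 mm at the start, 153 mm when all is home. Pressing down on the cap with a shut gripper does both steps: first the tube slides, then the liner, then all is solid. No spring-back.
- tube_red (a joint): How far, in m, the pale specimen tube (31 mm diameter, red cap) stands out of the top of its blue liner; 0 = fully home, the cap sitting on the liner's flange; 0.035 to 0.055 at the start. It slides straight down at about 4 N and stays where it is left.
- liner_red (a joint): How far, in m, the blue liner (52 mm diameter, flange at its top 58 mm diameter, 6 mm thick) stands out of the white canister; 0 = fully home, flange on the rim; 0.032 to 0.050 at the start. Slides straight down at about 10 N, stays where left. The canister (64 mm diameter, rim 125 mm above the bench) is fixed to the bench on a dark round foot (110 mm diameter, 15 mm high).
- yellow_top (a point): Centre of the flat top of the yellow cap of the second carrier, built just like the red one, also half open, at least 160 mm away from it: leave it alone. A 50 mm high jar, a 170 mm high bottle, a grey ring, a tray and racks of small red-capped tubes (100 mm high, at the back) also stand about.

How it is judged:
By the outcome, as a careful person would: the job done as asked, in the order asked, and still so for the second after the job is handed in, with the robot touching nothing.
It also fails if it takes over 29 s, if anything falls off the work surface, if the arm or the gripper's body presses on something with over 40 N, if the wrist force passes 120 N, or if a joint passes its speed limit or range.

ROBOT

A 6-joint arm with a two-finger parallel gripper is mounted at the origin on the work surface. World frame = base frame: x ahead of the robot, y to its left, z up, the work surface at z = 0. Lengths are in m, angles in degrees, forces in N, time in s.
With the tool pointing down it reaches from about 0.375 to 0.9 m from the base axis. Payload 3.1 kg.
Tool frame: the origin (TCP) lies at the very end of the fingers, on their centre line; the grasp point (between the pads) lies 19 mm behind it (bot.hold_point_z is the z of the grasp point in the tool frame, in m); z points along the fingers, y is the line along which they close (so a half turn about z gives the same grasp; the last joint's range is limited). The gripper opens to 87 mm and grips with 3 to 60 N. Pads are 19 mm wide; open, the fingers measure 117 mm over their backs; the gripper's body (75 mm by 190 mm) begins 51 mm behind the grasp point.
Start: joints at [-84.941, 30.224, 82.088, -0, 67.689, -10.227], TCP at [0.165, -0.603, 0.223] pointing down, gripper open.
Joint ranges: [-176.69, 176.69], [-43.24, 126.21], [12.49, 139.97], [-82, 262], [0, 151.66], [-163.58, 163.58]. Speed limits (degrees/s): [159.86, 159.86, 180, 180, 180, 180].

INTERFACE

Orientations are given as a 3x3 rotation matrix whose columns are the frame's x, y, z axes.
In Python, from rig import bot, capture, camera_model gives the robot as it stands.
- The arm moves only by the tool apply_moves, never from a script. Its argument "plan" is text: rows parted by semicolons, each of 6 numbers parted by spaces: the shift along the tool's x, y, z in units of 0.05 m (1.0 is 0.05 m), then the turn, a rotation vector about the tool's x, y, z in units of 360 degrees (1.0 is 360 degrees). In form: dx dy dz ax ay az; .... A call has 1 to 10 rows; each row shifts and turns the commanded pose from where the row before left it, along the tool's axes as they then stand; what a row does not reach is not made up. A row lasts 1/12 s, in which the tool goes at most 41.7 mm and 7.16 degrees, less where a joint would pass 70% of its speed; a pose out of reach is approached as far as the arm can. A call with a number of a shift or a turn outside -1 to 1 is refused whole. A call with a gripper value outside its range is refused whole. "gripper" is the gripper command: -1 is shut, 1 is fully open, values between are in proportion, set as the call begins (left out, the last holds). The fingers move at their own pace and stop on an object; the grip force is fixed at half the most. Time passes only in rows, so rows that do not move let the fingers close. It gives the time, the measured TCP pose, the force, the opening and the grip force at its end, in the units of the state.
- bot.read_state(): the state, without advancing time (a new reading comes with each control period).
- capture(name): name is "side" or "top" or "wrist"; returns the picture (480x640x3 uint8, red, green, blue); there is no depth.
- camera_model(name): a dict with "vertical_fov" (degrees; the focal length in pixels is half the picture's height over the tangent of half this angle, whatever the lens; pixels are square), "cx", "cy" (the principal point, pixels), "position" and "rotation" of the camera in the world; the wrist camera has in their place "hand_eye" (4x4, takes a point from camera to tool coordinates, whose origin is the TCP and whose axes are the flange's). Camera axes: x right, y down, z forward; pixel columns grow to the right and rows downward; lengths in m; the calibration is good to about 2 mm. A picture is of the moment at which its call begins: read the wrist's pose just before it. camera_model takes no time and is no camera call.
- bot.hand_in(): hands the job in; it is judged then, once.
The state is a dict: "time_s": time; "joint_positions": joint angles; "qvel": joint speeds; "tau": joint torques, N m; "position": TCP position; "tcp_rot": TCP orientation; "force": force on the tool from outside, world axes, zero at the start; "moment": the same for the moment, N m; "opening": opening from 0.0 (shut) to 1.0 (fully open); "grasp_force": force on a finger pad.
Only numpy, scipy, OpenCV 4.12 (cv2) and the standard library are available. Lean on these libraries where they do the work, as an engineer would, in place of code of your own. Each camera call takes 0.05 s, during which the arm holds its last target. There are 200 camera calls.

## Working session

There is one attempt and no reset: what is moved stays moved. The work goes in short steps, Python scripts to look and compute and a tool call to move; the robot and the scene stay as the last step left them, time stands still between calls to the robot, and variables do not carry over. Pictures are saved under pics/ and viewed, at most 10 in all, crops included, and the job is handed in when it is done.

Besides the shell and the picture viewer there is one more tool, called after "Call:" as name(argument=value, ...) on one line, values as JSON. apply_moves: Moves the arm, as the interface text tells. Its arguments: {"type":"object","properties":{"plan":{"type":"string"},"gripper":{"type":"number"}},"required":["plan"]}

```bash
mkdir -p pics; python3 - <<'E'
from rig import bot,capture,camera_model
import cv2,numpy as np
for n in("side","top"):
    im=capture(n); np.save(f"pics/{n}.npy",im); cv2.imwrite(f"pics/{n}0.png",im[:,:,::-1])
    print(n,camera_model(n))
s=bot.read_state();print(s)
E
```

```text
side {'vertical_fov': 48.74385580440351, 'cx': 322.8109689509938, 'cy': 235.55771412516168, 'position': array([ 0.41314283, -0.4565041 ,  0.65758145]), 'rotation': array([[ 0.96489588, -0.1946391 ,  0.17632799],
       [-0.26201485, -0.66738375,  0.6970991 ],
       [-0.0180043 , -0.7188286 , -0.69495416]])}
top {'vertical_fov': 42.842984738359235, 'cx': 322.8474299095545, 'cy': 248.91887961966492, 'position': array([0.48462158, 0.00809388, 1.01679166]), 'rotation': array([[-0.0130584 , -0.99819919,  0.05854797],
       [-0.99988265,  0.01350466,  0.00723287],
       [-0.00801052, -0.05844665, -0.99825839]])}
{'time_s': 0.1, 'joint_positions': array([-8.49417577e+01,  3.02727552e+01,  8.21496655e+01, -1.88830050e-04,
        6.76875639e+01, -1.02278072e+01]), 'qvel': array([-0.03270341, -0.15824107, -0.12593527, -0.00813382, -0.03768495,
       -0.01933685]), 'tau': array([-6.75341835e-04, -4.40986884e+01, -1.77149999e+01,  6.35334151e-02,
        5.33557415e-02, -3.37949052e-05]), 'position': array([ 0.16473736, -0.60221995,  0.22167551]), 'tcp_rot': array([[ 9.64621337e-01,  2.63639237e-01, -1.72284247e-04],
       [ 2.63639076e-01, -9.64619501e-01,  1.91184655e-03],
       [ 3.37849021e-04, -1.88962884e-03, -9.99998158e-01]]), 'force': array([-0.3624866 ,  0.00911703, -0.47362221]), 'moment': array([-0.03160112,  0.02796658, -0.02152332]), 'grasp_force': 0.0, 'opening': 1.0024198916551128}
```

View pics/side0.png

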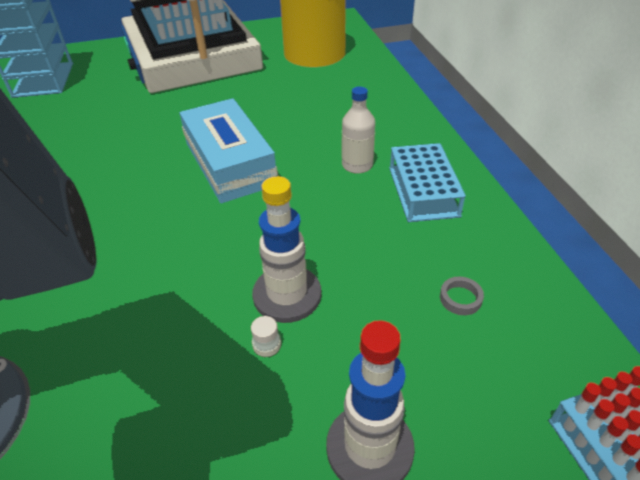

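View pics/top0.png

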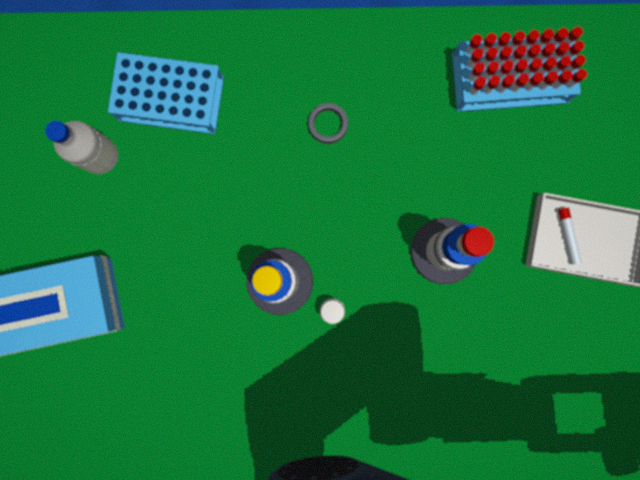

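Side view: the red cap is at about (380,343), above the blue liner and the white canister. Top view: the cap is at about (478,241) and the dark foot at about (444,250). The yellow carrier is at (267,281), with the jar beside it at (332,311).

```bash
cat > h.py <<'E'
import numpy as np,cv2
from rig import bot,capture,camera_model
def ray(n,uv):
    m=camera_model(n);f=240/np.tan(np.radians(m["vertical_fov"]/2))
    d=m["rotation"]@np.array([(uv[0]-m["cx"])/f,(uv[1]-m["cy"])/f,1]);return m["position"],d/np.linalg.norm(d)
def plane(n,uv,z):
    p,d=ray(n,uv);return p+d*(z-p[2])/d[2]
def tri(a,b):
    (p,d),(q,e)=a,b
    st=np.linalg.lstsq(np.c_[d,-e],q-p,rcond=None)[0];x,y=p+d*st[0],q+e*st[1];return (x+y)/2,np.linalg.norm(x-y)
def blob(im,near,col):
    h=cv2.cvtColor(im,cv2.COLOR_RGB2HSV)
    m={"red":((h[...,0]<8)|(h[...,0]>172)),"yel":(h[...,0]>18)&(h[...,0]<32),"blue":(h[...,0]>108)&(h[...,0]<125)}[col]&(h[...,1]>150)&(h[...,2]>60)
    n,l,s,c=cv2.connectedComponentsWithStats(m.astype(np.uint8))
    i=1+np.argmin([np.hypot(*(k-near))+(1e4 if t[4]<60 else 0) for k,t in zip(c[1:],s[1:])])
    return c[i],s[i]
E
python3 - <<'E'
from h import *
S=np.load("pics/side.npy");T=np.load("pics/top.npy")
for col,a,b in(("red",(380,343),(478,241)),("yel",(276,191),(267,281))):
    ca,sa=blob(S,a,col);cb,sb=blob(T,b,col)
    x,e=tri(ray("side",ca),ray("top",cb));print(col,ca,sa,cb,sb,"centre",x,"gap",e)
    for z in(.22,.23,.24,.25,.26): print(z,plane("top",cb,z)[:2],plane("side",ca,z-.008)[:2])
h=cv2.cvtColor(T,cv2.COLOR_RGB2HSV)
m=((h[...,1]<70)&(h[...,2]<110)).astype(np.uint8);m[:,:405]=0;m[:200]=0;m[292:]=0;m[:,500:]=0
c=max(cv2.findContours(m,0,1)[0],key=cv2.contourArea);(u,v),r=cv2.minEnclosingCircle(c)
print((u,v),r,plane("top",(u,v),.015))
E
```

```text
red [379.60610465 342.16351744] [ 361  321   39   43 1376] [477.16242938 241.28389831] [462 227  31  29 708] centre [ 0.53676575 -0.18468491  0.22947978] gap 0.002450752500337778
0.22 [ 0.53859849 -0.18733966] [ 0.54053979 -0.17338226]
0.23 [ 0.53792106 -0.1848869 ] [ 0.53768067 -0.17973625]
0.24 [ 0.53724364 -0.18243415] [ 0.53482155 -0.18609024]
0.25 [ 0.53656621 -0.17998139] [ 0.53196244 -0.19244422]
0.26 [ 0.53588878 -0.17752864] [ 0.52910332 -0.19879821]
yel [276.15373563 190.58045977] [262 176  29  30 696] [266.69892473 279.97542243] [252 266  30  29 651] centre [0.49036426 0.08831718 0.21391333] gap 0.003102827688626746
0.22 [0.49184476 0.08749013] [0.48915627 0.09089727]
0.23 [0.4917541  0.08649368] [0.48745033 0.07861217]
0.24 [0.49166345 0.08549723] [0.48574439 0.06632706]
0.25 [0.4915728  0.08450078] [0.48403845 0.05404196]
0.26 [0.49148214 0.08350433] [0.48233252 0.04175686]
(443.8370666503906, 251.06179809570312) 32.89433670043945 [ 0.53718161 -0.18271695  0.015     ]
```

Call:
apply_moves(plan="0.5 -0.3 -0.25 0 0 0;0.6 -0.4 -0.25 0 0 0;0.6 -0.4 -0.25 0 0 0;0.6 -0.4 -0.25 0 0 0;0.6 -0.4 -0.2 0 0 0;0.6 -0.4 0 0 0 0;0.6 -0.4 0 0 0 0;0.6 -0.4 0 0 0 0;0.6 -0.4 0 0 0 0;0.6 -0.4 0 0 0 0", gripper=-1)

```text
time_s: 0.93
position: [0.3986, -0.3352, 0.2823]
tcp_rot: [[0.965, 0.263, -0.0], [0.263, -0.965, 0.001], [-0.0, -0.001, -1.0]]
force: [0.3, -0.6, -0.2]
opening: 0.323
grasp_force: 0.0
```

Call:
apply_moves(plan="0.6 -0.4 0 0 0 0;0.6 -0.4 0 0 0 0;0.6 -0.4 0 0 0 0;0.6 -0.4 0 0 0 0;0.5 -0.3 0 0 0 0;0.3 -0.2 0 0 0 0;0 0 0 0 0 0;0 0 0 0 0 0")

```text
time_s: 1.6
position: [0.5246, -0.1926, 0.282]
tcp_rot: [[0.964, 0.266, -0.001], [0.266, -0.964, 0.0], [-0.001, -0.0, -1.0]]
force: [0.5, 0.9, -0.8]
opening: 0.004
grasp_force: 0.0
```

Call:
apply_moves(plan="0.15 -0.06 0 0 0 0;0.14 -0.06 0 0 0 0;0 0 0.25 0 0 0;0 0 0.25 0 0 0;0 0 0 0 0 0;0 0 0 0 0 0")

```text
time_s: 2.1
position: [0.5365, -0.1842, 0.257]
tcp_rot: [[0.965, 0.263, -0.002], [0.263, -0.965, 0.001], [-0.001, -0.001, -1.0]]
force: [-0.3, 0.6, 0.1]
opening: 0.004
grasp_force: 0.0
```

```bash
python3 - <<'E'
from h import *
print(bot.read_state()["position"])
a=capture("side")[260:480,260:500];b=capture("top")[150:330,380:560]
a=cv2.resize(a,(400,367));b=cv2.resize(b,(367,367))
cv2.imwrite("pics/c1.png",np.hstack([a,b])[:,:,::-1])
E
```

```text
[ 0.53652454 -0.18419518  0.25702783]
```

View pics/c1.png

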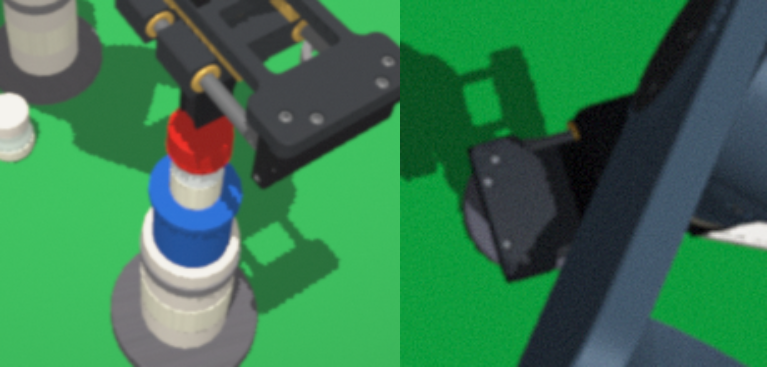

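The closed fingers are centred over the red cap, so I'll press down.

Call:
apply_moves(plan="0 0 0.08 0 0 0;0 0 0.08 0 0 0;0 0 0.08 0 0 0;0 0 0.08 0 0 0;0 0 0.08 0 0 0;0 0 0.08 0 0 0;0 0 0.08 0 0 0;0 0 0.08 0 0 0")

```text
time_s: 2.87
position: [0.5371, -0.184, 0.2254]
tcp_rot: [[0.965, 0.264, 0.0], [0.264, -0.965, -0.0], [0.0, 0.0, -1.0]]
force: [-1.4, -0.3, 3.9]
opening: 0.003
grasp_force: 2.0
```

Call:
apply_moves(plan="0 0 0.08 0 0 0;0 0 0.08 0 0 0;0 0 0.08 0 0 0;0 0 0.08 0 0 0;0 0 0.08 0 0 0;0 0 0.08 0 0 0")

```text
time_s: 3.37
position: [0.537, -0.1839, 0.2012]
tcp_rot: [[0.965, 0.264, 0.0], [0.264, -0.965, -0.0], [0.0, 0.0, -1.0]]
force: [-1.3, -0.8, 9.3]
opening: 0.003
grasp_force: 5.0
```

Call:
apply_moves(plan="0 0 0.08 0 0 0;0 0 0.08 0 0 0;0 0 0.08 0 0 0;0 0 0.08 0 0 0;0 0 0.08 0 0 0;0 0 0.08 0 0 0;0 0 0.08 0 0 0;0 0 0.08 0 0 0;0 0 0.08 0 0 0;0 0 0.08 0 0 0")

```text
time_s: 4.2
position: [0.5371, -0.184, 0.1621]
tcp_rot: [[0.965, 0.264, 0.0], [0.264, -0.965, -0.0], [0.0, 0.0, -1.0]]
force: [-1.9, 1.6, 9.8]
opening: 0.004
grasp_force: 4.6
```

Call:
apply_moves(plan="0 0 0.04 0 0 0;0 0 0.04 0 0 0;0 0 0.04 0 0 0;0 0 0 0 0 0")

```text
time_s: 4.53
position: [0.5371, -0.184, 0.1557]
tcp_rot: [[0.965, 0.264, 0.0], [0.264, -0.965, -0.0], [0.0, 0.0, -1.0]]
force: [-1.0, 0.4, 6.1]
opening: 0.008
grasp_force: 3.1
```

Call:
apply_moves(plan="0 0 0.02 0 0 0;0 0 0.02 0 0 0;0 0 0.02 0 0 0;0 0 0 0 0 0")

```text
time_s: 4.87
position: [0.5371, -0.184, 0.1533]
tcp_rot: [[0.965, 0.264, 0.0], [0.264, -0.965, -0.0], [0.0, 0.0, -1.0]]
force: [-2.0, 1.3, 10.3]
opening: 0.003
grasp_force: 4.8
```

Call:
apply_moves(plan="0 0 0.02 0 0 0;0 0 0 0 0 0;0 0 0 0 0 0")

```text
time_s: 5.12
position: [0.5371, -0.184, 0.1532]
tcp_rot: [[0.965, 0.264, 0.001], [0.264, -0.965, -0.001], [0.001, 0.001, -1.0]]
force: [-3.4, 0.9, 14.6]
opening: 0.006
grasp_force: 7.3
```

Call:
apply_moves(plan="0 0 0.02 0 0 0;0 0 0.02 0 0 0;0 0 0 0 0 0")

```text
time_s: 5.37
position: [0.5372, -0.184, 0.153]
tcp_rot: [[0.965, 0.264, 0.001], [0.264, -0.965, -0.001], [0.001, 0.001, -1.0]]
force: [-6.5, 2.8, 24.9]
opening: 0.006
grasp_force: 12.6
```

Force is rising with no further motion, so everything is solid at 153 mm. I'll retreat straight up and check.

Call:
apply_moves(plan="0 0 -0.1 0 0 0;0 0 -0.3 0 0 0;0 0 -0.5 0 0 0;0 0 -0.6 0 0 0;0 0 -0.6 0 0 0;-0.5 0 0 0 0 0;-0.6 0.4 0 0 0 0;-0.6 0.4 0 0 0 0;-0.6 0.4 0 0 0 0;-0.4 0.4 0 0 0 0")

```text
time_s: 6.2
position: [0.4256, -0.2971, 0.2537]
tcp_rot: [[0.965, 0.263, -0.002], [0.263, -0.965, 0.001], [-0.001, -0.002, -1.0]]
force: [0.4, -0.5, 0.1]
opening: 0.003
grasp_force: 0.0
```

Call:
apply_moves(plan="-0.3 0.3 0 0 0 0;0 0 0 0 0 0;0 0 0 0 0 0")

```text
time_s: 6.45
position: [0.4168, -0.3156, 0.2537]
tcp_rot: [[0.965, 0.261, -0.0], [0.261, -0.965, 0.001], [0.0, -0.001, -1.0]]
force: [-0.2, 1.4, 0.0]
opening: 0.009
grasp_force: 0.0
```

```bash
python3 - <<'E'
from h import *
S=capture("side");T=capture("top");print(bot.read_state()["position"],bot.read_state()["force"])
cv2.imwrite("pics/s2.png",S[:,:,::-1])
ca,_=blob(S,(375,400),"red");print(ca,plane("side",ca,.142))
E
```

```text
[ 0.41743675 -0.31418335  0.25386696] [-0.70563558  0.89084177  0.62167868]
[374.928051   390.75500911] [ 0.53488068 -0.18612342  0.142     ]
```

View pics/s2.png

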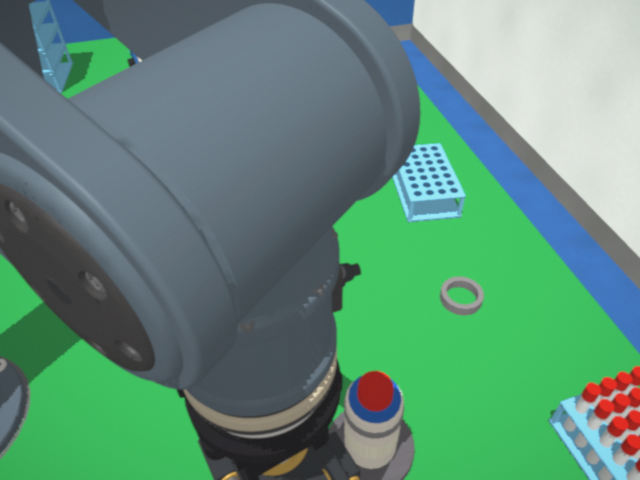

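The picture shows the red cap at (375,391), sitting on the blue flange, which rests on the canister rim. Both are home, and the robot is clear.

```bash
python3 -c "
from rig import bot
print(bot.hand_in())"
```

```text
the job is handed in; nothing more can be done
None
```

I pressed the red-capped carrier fully closed, tube first and then liner: the cap top stopped solid at 153 mm, the height given for all home. I did not touch the yellow-capped carrier, and I handed the job in at about 6.6 s with the arm clear.

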